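# Press the soap rest home against the kerb

### The job

Set the steel soap saucer squarely and centrally on the flat top of the blue ceramic soap rest and let go of it. Then push on the rest's sloping front to slide it, saucer and all, until its whole back is flush with the green tiled kerb, and with one firm diagonal push keep it pressed back against the kerb and down on the porcelain deck at the same time so that its adhesive pads can bite. Finish while still holding that push, with the saucer still square on top and untouched, and leave the other toiletries alone.

Things in the scene. Friction and masses are not known exactly. Their poses are not given: they have to be found in the camera images.
- saucer_mid (a point): steel soap saucer, a loose rectangular tray 52 mm (its x) by 92 mm (its y) and 18 mm high, with four upright rim walls 4 mm thick, weighing about 90 g; lies flat on the deck, to the left or the right. The point is its centre, 9 mm above its underside; z is up. It can be gripped from above across its 52 mm width
- rest_top (a point): centre of the soap rest's flat top (65 mm in x, 100 mm in y), 45 mm above its underside; x points to its back, z up. The upright back is 32.5 mm to +x of this point; the front, on the -x side and facing the robot, slopes from the top's front edge (32.5 mm to -x) forwards and down to a toe 62.5 mm to -x of this point, 5 mm high
- rest_back (a point): centre of the soap rest's upright back face (100 mm wide, 45 mm high), 20 mm above its underside; x points out of the back, z up
- kerb_face (a point): centre of the front face of the green tiled kerb, a fixed bar 40 mm thick, 240 mm long (its y) and 40 mm high; the point is 20 mm above the deck, x points into the kerb (away from the rest), z up
- rest: the soap rest: a loose solid blue ceramic block of about 450 g, 100 mm wide (its y) and 45 mm high (see rest_top); origin on its underside, 45 mm in front of its back. At the start its back is 50 to 100 mm clear of the kerb and turned from it by up to 0.25 rad. It slides on the deck with a friction coefficient of 0.5 to 0.7
- saucer: the saucer as a body (see saucer_mid); origin at the centre of its underside
- kerb: the kerb as a body (see kerb_face); origin at the centre of its underside
- table: the porcelain deck, white, its flat top at height 0; its origin is a point on its top
- brush_holder: bystander: round ceramic toothbrush holder, 68 mm across, 95 mm high, with two brushes reaching 185 mm; stands on the side where the saucer is not; origin under its centre
- clip: bystander: red plastic hair clip lying flat, 75 by 20 by 17 mm; origin under its centre
- jar: bystander: round glass jar with a metal lid, 72 mm across, 73 mm high; origin under its centre
- brush_stand: bystander: black shaving brush stand with brush, foot 72 mm across, 155 mm high; origin under its foot
- lotion: bystander: amber bottle, 52 mm across, 150 mm high; origin under its centre
- tumbler: bystander: clear cup, 72 mm across, 90 mm high; origin under its centre

How it is judged (in metres and radians):
On the way:
1. the saucer stands square and central on the rest's flat top, let go (x of saucer_mid in the frame of rest_top between -0.008 and 0.008 m and y of saucer_mid in the frame of rest_top between -0.008 and 0.008 m and z of saucer_mid in the frame of rest_top between 0.005 and 0.013 m and angle between the x axis of saucer_mid and the x axis of rest_top, either way round below 0.14 rad and angle between saucer_mid's own z axis and vertical below 0.1 rad and contact force between saucer and the fingers below 0.2 N and contact force between saucer and rest above 0.3 N), for 0.3 s.
At the end, for the whole second after the job is handed in: For the last second the fingers press the rest (over 4 N) on the kerb (over 4 N) and deck (over 9 N with the weights); back flush (gap under 4 mm, within 0.05 rad, at most 75 mm off the kerb's middle); rest still; saucer flat on top, untouched, within 8 mm each way and 0.14 rad of square (all of step 1 and contact force between rest and kerb above 4 N and contact force between rest and table above 9 N and contact force between rest and the fingers above 4 N and x of rest_back in the frame of kerb_face above -0.004 m and angle between the x axis of rest_back and the x axis of kerb_face, either way round below 0.05 rad and y of rest_back in the frame of kerb_face between -0.075 and 0.075 m and angle between rest's own z axis and vertical below 0.06 rad and linear speed of rest below 0.01 m/s); the arm keeps its last pose, push and grip.
It fails at once if a bystander is moved by more than 30 mm (distance of any of brush_holder, clip, jar, brush_stand, lotion, tumbler from where it was at the start of the episode above 0.03 m).
It also fails if it takes over 53 s, if anything falls off the work surface, if the arm or the gripper's body presses on something with over 40 N, if the wrist force passes 120 N, or if a joint passes its speed limit or range.

### The arm

A 6-joint arm with a two-finger parallel gripper is mounted at the origin on the work surface. World frame = base frame: x ahead of the robot, y to its left, z up, the work surface at z = 0. Lengths are in m, angles in degrees, forces in N, time in s.
With the tool pointing down it reaches from about 0.3 to 0.75 m from the base axis. Payload 8.5 kg.
Tool frame: the origin (TCP) lies at the very end of the fingers, on their centre line; the grasp point (between the pads) lies 19 mm behind it (env.tcp_to_grasp is the distance from the TCP to the grasp point, in m); z points along the fingers, y is the line along which they close (so a half turn about z gives the same grasp; the last joint's range is limited). The gripper opens to 85 mm and grips with 20 to 120 N. Pads are 22 mm wide; open, the fingers measure 114 mm over their backs; the gripper's body (76 mm by 85 mm) begins 54 mm behind the grasp point. The pads swing forward as they close: fully open they stand 13 mm farther back than shut.
Start: joints at [54.929, 21.807, 74.336, -0, 83.858, -12.336], TCP at [0.213, 0.507, 0.231] pointing down, gripper open.
Joint ranges: [-178.18, 178.18], [-50.72, 133.34], [12.68, 142.11], [-81.47, 261.47], [9.98, 163.14], [-165.26, 165.26]. Speed limits (degrees/s): [136.94, 136.94, 180, 180, 180, 180].

### API

Orientations are given as a 3x3 rotation matrix whose columns are the frame's x, y, z axes.
In Python, from rig import status, get_image, env gives the robot as it stands.
- The arm moves only by the shell command python3 -m handwheel 'ROWS' [FORCE]. ROWS is text: rows parted by semicolons, each of 7 numbers parted by spaces: the shift along the world's x, y, z in cm, then the turn, a rotation vector about the world's x, y, z in degrees, then the opening, from 0 (shut) to 1 (fully open). In form: dx dy dz wx wy wz gripper; .... A call has 1 to 8 rows; each row is the pose to reach, as a shift and turn from the pose commanded when the call began; what a row does not reach only later rows make up. A row lasts 1/12 s, in which the tool goes at most 41.7 mm and 7.16 degrees, less where a joint would pass 70% of its speed; a pose out of reach is approached as far as the arm can. A call with a gripper value outside its range is refused whole. The fingers move at their own pace and stop on an object; FORCE is the grip in N (left out, the last holds). Time passes only in rows, so rows that repeat a pose let the fingers close. It gives the time, the measured TCP pose, the force, the opening and the grip force at its end, in the units of the state.
- status.observe(): the state, without advancing time (a new reading comes with each control period).
- get_image(name): name is "scene" or "top" or "wrist"; returns a dict with "color" (420x560x3 uint8, red, green, blue), "vertical_fov" (degrees; the focal length in pixels is half the picture's height over the tangent of half this angle, whatever the lens; pixels are square), "cx", "cy" (the principal point, pixels), "xyz" and "orientation" of the camera in the world. Camera axes: x right, y down, z forward; pixel columns grow to the right and rows downward; lengths in m; the calibration is good to about 2 mm. A picture is of the moment at which its call begins. There is no depth.
- env.close_job(): hands the job in; it is judged then, once.
The state is a dict: "time_s": time; "q": joint angles; "qvel": joint speeds; "joint_efforts": joint torques, N m; "position": TCP position; "tool_rot": TCP orientation; "ft_force": force on the tool from outside, world axes, zero at the start; "wrist_torque": the same for the moment, N m; "grip_width": finger opening in m; "gripper_force": force on a finger pad.
Only numpy, scipy, OpenCV 4.12 (cv2) and the standard library are available. Lean on these libraries where they do the work, as an engineer would, in place of code of your own. Each camera call takes 0.05 s, during which the arm holds its last target. There are 200 camera calls.

## Working session

There is one attempt and no reset: what is moved stays moved. The work goes in short steps, Python scripts to look and compute and a shell command to move; the robot and the scene stay as the last step left them, time stands still between calls to the robot, and variables do not carry over. Pictures are saved under pics/ and viewed, at most 10 in all, crops included, and the job is handed in when it is done.

```bash
mkdir -p pics; cat > h.py <<'E'
import numpy as np, cv2
from rig import status,get_image,env
def snap(n,f):
    im=get_image(n); cv2.imwrite('pics/'+f,im['color'][:,:,::-1]); np.save('pics/'+f+'.npy',{k:v for k,v in im.items() if k!='color'},allow_pickle=True); return im
def px2w(c,u,v,z):
    f=210/np.tan(np.radians(c['vertical_fov']/2))
    d=np.array(c['orientation'])@np.array([(u-c['cx'])/f,(v-c['cy'])/f,1]); o=np.array(c['xyz'])
    return o+d*(z-o[2])/d[2]
def cam(f): return np.load('pics/'+f+'.npy',allow_pickle=True).item()
E
python3 - <<'E'
from h import *
for n in('top','scene'):
    im=snap(n,n+'0.png'); print(n,im['vertical_fov'],im['cx'],im['cy'],im['xyz'],im['orientation'])
s=status.observe(); print(s['time_s'],s['position'],s['tool_rot'],s['ft_force'])
E
```

```text
top 53.77645644051983 272.495282493706 207.52606630368763 [0.48004362 0.00477435 1.138864  ] [[-0.02884599 -0.99712919  0.07000923]
 [-0.99949957  0.02786315 -0.01497513]
 [ 0.01298146 -0.07040617 -0.99743393]]
scene 47.14006340683295 281.92109909769124 209.24369421175498 [ 1.37891116 -0.2023746   1.33323786] [[ 2.57009567e-01  8.01241726e-01 -5.40331176e-01]
 [ 9.66408825e-01 -2.13232497e-01  1.43477821e-01]
 [-2.55748845e-04 -5.59055989e-01 -8.29129866e-01]]
0.1 [0.21242332 0.50705225 0.23075687] [[-9.22288611e-01  3.86501097e-01 -7.87904587e-04]
 [ 3.86501770e-01  9.22288056e-01 -1.06011386e-03]
 [ 3.16939822e-04 -1.28225745e-03 -9.99999128e-01]] [-1.46882713 -0.38293337  0.46475325]
```

View pics/top0.png

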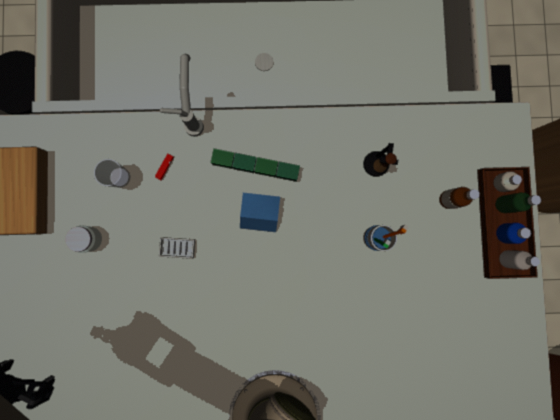

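View pics/scene0.png

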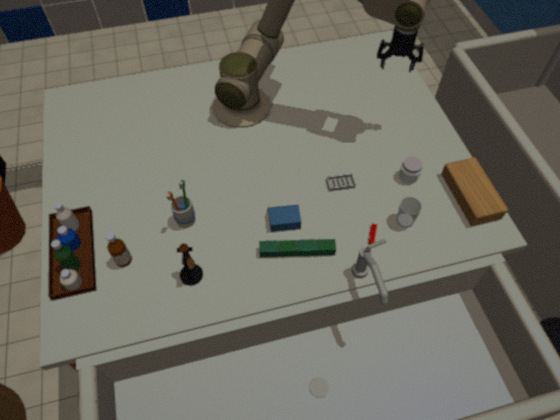

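The top picture shows up = +x, left = +y. The saucer is at about (178,247), the rest at (260,212) and the kerb at (255,165). The clip, jar and tumbler are on the left. The brush holder, the shaving brush stand and the lotion are on the right.

```bash
python3 - <<'E'
from h import *
im=cv2.imread('pics/top0.png'); c=cam('top0.png')
crop=im[140:270,140:310]; cv2.imwrite('pics/crop0.png',cv2.resize(crop,None,fx=4.6,fy=4.6,interpolation=cv2.INTER_CUBIC))
hsv=cv2.cvtColor(im,cv2.COLOR_BGR2HSV)
for n,lo,hi,z in(('kerb',(45,80,20),(85,255,255),.04),('rest',(95,80,20),(125,255,255),.045)):
    m=cv2.inRange(hsv,lo,hi); mm=np.zeros_like(m); mm[140:270,200:310]=m[140:270,200:310]
    cs=max(cv2.findContours(mm,0,1)[0],key=cv2.contourArea)
    b=cv2.boxPoints(cv2.minAreaRect(cs)); print(n,cv2.contourArea(cs))
    for p in b: print(p,px2w(c,*p,z).round(4),px2w(c,*p,0).round(4))
E
```

```text
kerb 1192.5
[210.53848 163.3077 ] [0.6803 0.1505 0.04  ] [0.6876 0.1559 0.    ]
[213.50003 148.49998] [0.7202 0.1419 0.04  ] [0.729  0.1469 0.    ]
[299.07697 165.61537] [ 0.6678 -0.0862  0.04  ] [ 0.6746 -0.0895  0.    ]
[296.11542 180.42308] [ 0.628 -0.077  0.04 ] [ 0.6334 -0.0799  0.    ]
rest 1227.5
[238.75609 227.19513] [0.5073 0.0788 0.045 ] [0.5085 0.0818 0.    ]
[242.62193 192.40244] [0.5992 0.0664 0.045 ] [0.6041 0.0689 0.    ]
[279.71948 196.52438] [ 0.5855 -0.0317  0.045 ] [ 0.5899 -0.0332  0.    ]
[275.85364 231.31708] [ 0.4937 -0.0187  0.045 ] [ 0.4943 -0.0197  0.    ]
```

View pics/crop0.png

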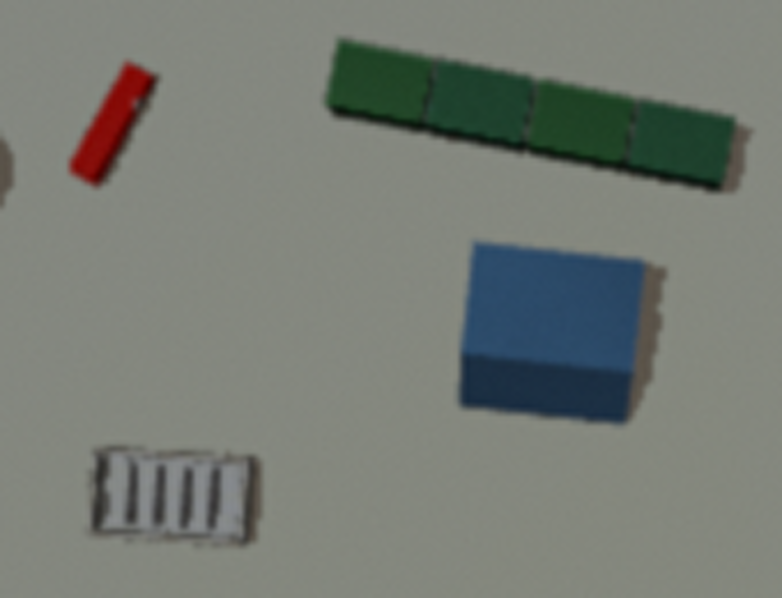

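The crop shows these corners (crop px):
- **Rest top:** (474,242), (643,261), (632,370), (462,353)
- **Kerb top:** (340,38), (735,117), (721,180), (328,104)
- **Saucer:** about (97,449), (256,458), (250,541), (95,532)

```bash
python3 - <<'E'
from h import *
c=cam('top0.png')
def go(n,ps,z):
    w=np.array([px2w(c,(u+.5)/4.6-.5+140,(v+.5)/4.6-.5+140,z)[:2] for u,v in ps])
    bl,br,fr,fl=w
    ax=(bl-br)+(fl-fr); ay=np.degrees(np.arctan2(-ax[0],ax[1]))
    print(n,w.mean(0).round(4),'yaw',ay.round(2),'width y',np.linalg.norm(bl-br).round(4),np.linalg.norm(fl-fr).round(4),'x',np.linalg.norm(bl-fl).round(4),np.linalg.norm(br-fr).round(4))
    print('  back mid',(bl+br)/2,'front mid',(fl+fr)/2)
go('rest',[(474,242),(643,261),(632,370),(462,353)],.045)
go('kerb',[(340,38),(735,117),(721,180),(328,104)],.04)
go('sauc',[(97,449),(256,458),(250,541),(95,532)],.018)
for n,u,v in(('clip',165,167),('jar',82,239),('tumb',112,172),('holder',380,237)): print(n,px2w(c,u,v,.03))
E
```

```text
rest [0.5612 0.0219] yaw -7.68 width y 0.0981 0.0981 x 0.0644 0.0632
  back mid [0.59287894 0.01775546] front mid [0.52960242 0.02606201]
kerb [0.6768 0.0316] yaw -12.76 width y 0.2349 0.2328 x 0.0395 0.0379
  back mid [0.69563738 0.0273336 ] front mid [0.65790955 0.03587431]
sauc [0.459  0.2461] yaw -4.94 width y 0.093 0.0904 x 0.0483 0.0484
  back mid [0.48310697 0.24461784] front mid [0.43489136 0.24756399]
clip [0.67536199 0.2744602  0.03      ]
jar [0.48828589 0.49600939 0.03      ]
tumb [0.66558096 0.41649955 0.03      ]
holder [ 0.47067303 -0.29761042  0.03      ]
```

```bash
python3 -m handwheel '4 -4 0 0 0 -7 1;8 -8 0 0 0 -14 1;11 -11 0 0 0 -21 1;14 -14 0 0 0 -28 1;17 -17 0 0 0 -35 1;20 -20 -2 0 0 -42 1;22 -23 -4 0 0 -49 1;24.6 -26.1 -6 0 0 -56 1' 40;  python3 -m handwheel '0 0 -2 0 0 -7 1;0 0 -4 0 0 -14 1;0 0 -4 0 0 -16.3 1;0 0 -4 0 0 -16.3 1;0 0 -4 0 0 -16.3 1'
python3 - <<'E'
from h import *
im=snap('wrist','w1.png'); s=status.observe(); print(s['position'],s['tool_rot'],s['q'],im['xyz'],im['orientation'])
E
```

```text
time_s: 0.77
position: [0.438, 0.2708, 0.1867]
tool_rot: [[-0.189, 0.982, 0.001], [0.982, 0.189, 0.0], [0.0, 0.001, -1.0]]
ft_force: [1.1, 0.7, -0.3]
grip_width: 0.0852
gripper_force: 0.0
time_s: 1.18
position: [0.4368, 0.2725, 0.1471]
tool_rot: [[0.086, 0.996, -0.0], [0.996, -0.086, -0.0], [-0.0, -0.0, -1.0]]
ft_force: [0.7, -1.5, 1.2]
grip_width: 0.0854
gripper_force: 0.0
[0.43693687 0.27271937 0.1474269 ] [[ 8.58406856e-02  9.96308621e-01  7.13528428e-04]
 [ 9.96308825e-01 -8.58408893e-02  2.59896096e-04]
 [ 3.20186636e-04  6.88585011e-04 -9.99999712e-01]] [1.87835051e+01 2.29204556e+01 8.76848456e+01 9.98236422e-04
 6.93511992e+01 2.37075294e+01] [0.44395637 0.34673695 0.28974307] [[ 9.96402794e-01 -8.11719190e-02 -2.43431971e-02]
 [-8.47425562e-02 -9.52995388e-01 -2.90892572e-01]
 [ 4.13353751e-04  2.91909077e-01 -9.56445984e-01]]
```

View pics/w1.png

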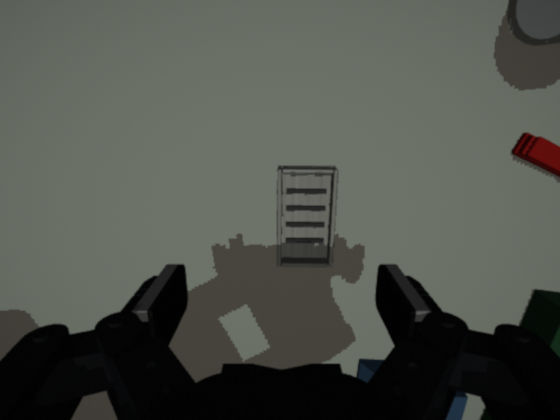

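The wrist view shows the saucer from about (277,166)–(338,167) at the far end to (277,266)–(333,266) at the near end.

```bash
python3 - <<'E'
from h import *
c=cam('w1.png')
w=np.array([px2w(c,u,v,.018)[:2] for u,v in[(277.5,166),(337.5,167),(332.5,266),(277.5,266)]])
print(w.round(4),w.mean(0)); g=lambda a,b:(np.linalg.norm(b-a).round(4),np.degrees(np.arctan2(*(b-a)[::-1])).round(2))
print(g(w[0],w[1]),g(w[3],w[2]),g(w[3],w[0]),g(w[2],w[1]))
im=cv2.imread('pics/w1.png')[150:285,250:365]; cv2.imwrite('pics/w1c.png',cv2.resize(im,None,fx=4.4,fy=4.4,interpolation=cv2.INTER_CUBIC))
E
```

```text
[[0.4371 0.3014]
 [0.4877 0.2962]
 [0.4799 0.2039]
 [0.4289 0.2082]] [0.4584022  0.25242869]
(np.float64(0.0508), np.float64(-5.83)) (np.float64(0.0511), np.float64(-4.87)) (np.float64(0.0935), np.float64(84.95)) (np.float64(0.0927), np.float64(85.18))
```

View pics/w1c.png

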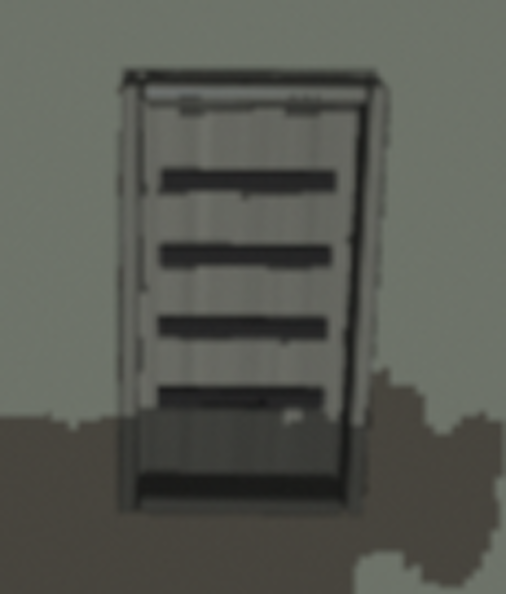

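The crop shows the dark band at the top is the outer face of the near wall. The true rim edge is therefore at about row 170, which puts the saucer centre near (0.4585, 0.249) with a yaw of about -5°. Next I descend and grip.

```bash
python3 -m handwheel '2.1 -2.4 -2 0 0 0 1;2.1 -2.4 -5 0 0 0 1;2.1 -2.4 -8 0 0 0 1;2.1 -2.4 -11 0 0 0 1;2.1 -2.4 -13 0 0 0 1;2.1 -2.4 -14 0 0 0 1;2.1 -2.4 -14.4 0 0 0 1;2.1 -2.4 -14.4 0 0 0 1' 30; python3 -m handwheel '0 0 0 0 0 0 0.4;0 0 0 0 0 0 0.4;0 0 0 0 0 0 0.4;0 0 0 0 0 0 0.4;0 0 0 0 0 0 0.4;0 0 0 0 0 0 0.4;0 0 0 0 0 0 0.4;0 0 0 0 0 0 0.4' 30
```

```text
time_s: 1.9
position: [0.458, 0.2488, 0.0032]
tool_rot: [[0.087, 0.996, 0.0], [0.996, -0.087, 0.0], [0.0, 0.0, -1.0]]
ft_force: [-0.1, 0.6, 1.0]
grip_width: 0.0852
gripper_force: 0.0
time_s: 2.57
position: [0.4583, 0.2487, 0.0043]
tool_rot: [[0.088, 0.996, 0.002], [0.996, -0.088, 0.001], [0.001, 0.002, -1.0]]
ft_force: [-1.6, -0.4, 5.7]
grip_width: 0.0512
gripper_force: 31.0
```

```bash
python3 -m handwheel '0 0 2 0 0 0 0.4;0 0 5 0 0 0 0.4;0 0 8 0 0 0 0.4;2 -4 10 0 0 -1 0.4;4 -8 10.5 0 0 -2 0.4;6 -12 10.5 0 0 -2.7 0.4;8 -15 10.5 0 0 -2.7 0.4;9 -18 10.5 0 0 -2.7 0.4'; python3 -m handwheel '1.3 -4.7 0 0 0 0 0.4;1.3 -4.7 0 0 0 0 0.4;1.3 -4.7 0 0 0 0 0.4;1.3 -4.7 0 0 0 0 0.4'
python3 - <<'E'
from h import *
im=snap('wrist','w2.png'); s=status.observe(); print(s['position'],s['tool_rot'],im['xyz'])
i=im['color'][:,:,::-1][150:420,120:440]; cv2.imwrite('pics/w2c.png',cv2.resize(i,None,fx=2.2,fy=2.2,interpolation=cv2.INTER_CUBIC))
E
```

```text
time_s: 3.23
position: [0.5493, 0.0666, 0.1091]
tool_rot: [[0.135, 0.991, 0.003], [0.991, -0.135, -0.0], [0.0, 0.003, -1.0]]
ft_force: [-0.0, -0.5, -1.2]
grip_width: 0.0511
gripper_force: 32.7
time_s: 3.57
position: [0.5604, 0.0219, 0.1082]
tool_rot: [[0.135, 0.991, -0.0], [0.991, -0.135, 0.0], [0.0, -0.0, -1.0]]
ft_force: [-0.9, 0.6, -1.4]
grip_width: 0.0514
gripper_force: 32.7
[0.56022973 0.0226634  0.10822614] [[ 1.33926596e-01  9.90991201e-01 -3.26048232e-04]
 [ 9.90991175e-01 -1.33926446e-01  4.45954411e-04]
 [ 3.98270417e-04 -3.82836077e-04 -9.99999847e-01]] [0.57117491 0.09555771 0.25090498]
```

View pics/w2c.png

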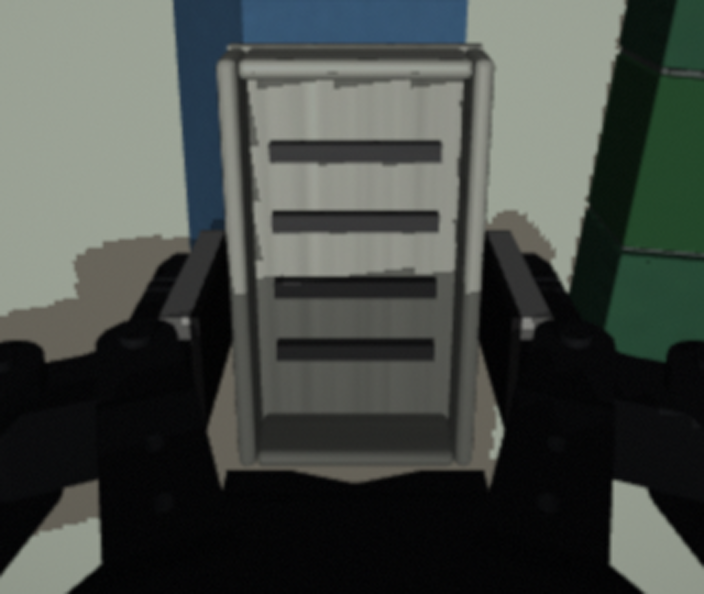

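The crop shows the saucer gripped square: its rim is at cols 218–490, from row 60 to row 463. The rest's top edges are beneath it, with the front seam at col ~243 and the back edge at col ~467.

```bash
python3 - <<'E'
from h import *
c=cam('w2.png'); P=lambda u,v,z:px2w(c,(u+.5)/2.2-.5+120,(v+.5)/2.2-.5+150,z)[:2]
w=np.array([P(u,v,.122) for u,v in[(219,58),(492,58),(473,464),(239,464)]])
g=lambda a,b:(np.linalg.norm(b-a).round(4),np.degrees(np.arctan2(*(b-a)[::-1])).round(2))
print(w.round(4),w.mean(0).round(4),g(w[0],w[1]),g(w[3],w[0]),g(w[2],w[1]))
im=cv2.imread('pics/w2.png'); h=cv2.cvtColor(im,cv2.COLOR_BGR2HSV)
m=cv2.inRange(h,(95,80,20),(125,255,255)); m[170:]=0
cs=max(cv2.findContours(m,0,1)[0],key=cv2.contourArea); print(cv2.boundingRect(cs))
v=h[:,:,2].astype(int)
for r in(110,120,130,140,150,160,166):
    cols=np.flatnonzero(m[r]); 
    if len(cols): print(r,cols[0],cols[-1],v[r,cols[0]+3:cols[-1]:8])
    if len(cols):
        d=np.diff(v[r,cols[0]+5:cols[-1]-5]); s=cols[0]+5+np.argmax(d)+.5
        print('  seam',s,px2w(c,s,r,.045)[:2].round(4),'back',px2w(c,cols[-1]+.5,r,.045)[:2].round(4))
x,y,W,H=cv2.boundingRect(cs)
for u in range(x+5,x+W,20): r=np.flatnonzero(m[:,u])[0]-.5; print(u,r,px2w(c,u,r,.045)[:2].round(4))
E
```

```text
[[ 0.543   0.0734]
 [ 0.5927  0.0666]
 [ 0.5814 -0.0238]
 [ 0.5301 -0.0169]] [0.5618 0.0248] (np.float64(0.0502), np.float64(-7.7)) (np.float64(0.0912), np.float64(81.89)) (np.float64(0.0912), np.float64(82.87))
(199, 143, 133, 27)
150 199 331 [ 73  74  75  73 112 110 110 111 111 111 111 110 112 109 110 109 109]
  seam 229.5 [0.5357 0.0757] back [0.5995 0.0671]
160 200 331 [ 73  76  74  74 116 113 114 113 115 113 114 112 113 112 113 112]
  seam 229.5 [0.5345 0.0695] back [0.5989 0.0608]
166 200 331 [ 75  74  75  74 114 112 114 111 112 112 113 112 113 113 114 113]
  seam 230.5 [0.5345 0.0656] back [0.5986 0.0569]
204 142.5 [0.5207 0.0824]
224 142.5 [0.5331 0.0808]
244 142.5 [0.5455 0.0791]
264 143.5 [0.5578 0.0768]
284 143.5 [0.5703 0.0751]
304 143.5 [0.5827 0.0734]
324 144.5 [0.5951 0.0711]
```

```bash
python3 - <<'E'
from h import *
im=cv2.imread('pics/w2.png'); c=cam('w2.png')
for u in(250,270,300): print(im[138:160,u,0],im[138:160,u,2])
for r in(144.5,146.5,148.5): print(px2w(c,270,r,.045)[:2])
E
```

```text
[149 150 149 147 112  54  43  43  43  44  54  87 110 113 113 112 113 112
 112 112 113 113] [154 155 155 152 112  38  20  20  21  20  25  41  53  55  54  54  55  54
  54  55  55  54]
[150 150 150 146 112  53  42  42  41  44  54  86 109 113 113 113 113 113
 113 113 113 113] [155 155 155 152 112  38  20  19  19  22  25  42  53  55  55  55  56  55
  55  55  55  55]
[150 149 150 146 111  53  43  42  44  44  49  83 111 113 113 113 111 111
 112 112 113 113] [155 155 156 151 112  38  20  19  21  21  23  40  54  55  55  55  55  55
  55  54  54  55]
[0.56148731 0.0756617 ]
[0.56130862 0.0744331 ]
[0.56112928 0.07320011]
```

```bash
python3 -m handwheel '-0.1 -0.2 -2 0 0 0 0.4;-0.1 -0.2 -4 0 0 0 0.4;-0.1 -0.2 -5 0 0 0 0.4;-0.1 -0.2 -5.5 0 0 0 0.4;-0.1 -0.2 -5.75 0 0 0 0.4;-0.1 -0.2 -5.85 0 0 0 0.4;-0.1 -0.2 -5.85 0 0 0 0.4;-0.1 -0.2 -5.85 0 0 0 0.4'
```

```text
time_s: 4.28
position: [0.5601, 0.0196, 0.0503]
tool_rot: [[0.134, 0.991, 0.001], [0.991, -0.134, -0.0], [-0.0, 0.001, -1.0]]
ft_force: [-0.1, 0.3, -1.5]
grip_width: 0.0507
gripper_force: 32.7
```

```bash
python3 -m handwheel '0 0 -0.07 0 0 0 0.4;0 0 -0.14 0 0 0 0.4;0 0 -0.14 0 0 0 0.4'; python3 -m handwheel '0 0 0 0 0 0 0.65;0 0 0 0 0 0 0.7;0 0 0 0 0 0 0.75;0 0 0 0 0 0 0.8;0 0 0 0 0 0 0.85;0 0 0 0 0 0 0.9;0 0 0.2 0 0 0 0.9;0 0 0.6 0 0 0 0.9'; python3 -m handwheel '0 0 2 0 0 0 0.9;0 0 5 0 0 0 0.9;0 0 8 0 0 0 0.9;0 0 8 0 0 0 0.9;0 0 8 0 0 0 0.9'
python3 - <<'E'
from h import *
im=snap('wrist','w3.png'); s=status.observe(); print(s['time_s'],s['position'],s['q'])
i=im['color'][:,:,::-1][100:420,120:480]; cv2.imwrite('pics/w3c.png',cv2.resize(i,None,fx=1.8,fy=1.8,interpolation=cv2.INTER_CUBIC))
E
```

```text
time_s: 4.53
position: [0.5601, 0.0195, 0.0493]
tool_rot: [[0.135, 0.991, 0.002], [0.991, -0.135, -0.0], [-0.0, 0.002, -1.0]]
ft_force: [-1.7, 0.5, 6.6]
grip_width: 0.0512
gripper_force: 33.6
time_s: 5.2
position: [0.5595, 0.0196, 0.054]
tool_rot: [[0.135, 0.991, -0.001], [0.991, -0.135, 0.0], [0.0, -0.001, -1.0]]
ft_force: [0.7, 0.4, -0.1]
grip_width: 0.0765
gripper_force: 0.0
time_s: 5.62
position: [0.5604, 0.0195, 0.1359]
tool_rot: [[0.135, 0.991, 0.004], [0.991, -0.135, -0.001], [-0.0, 0.004, -1.0]]
ft_force: [0.3, -0.4, -0.3]
grip_width: 0.0769
gripper_force: 0.0
5.6667 [0.55967677 0.01956737 0.1344009 ] [-1.01087979e+01  2.77949540e+01  8.15385610e+01 -7.31787121e-04
  7.06259931e+01 -2.37711037e+00]
```

View pics/w3c.png

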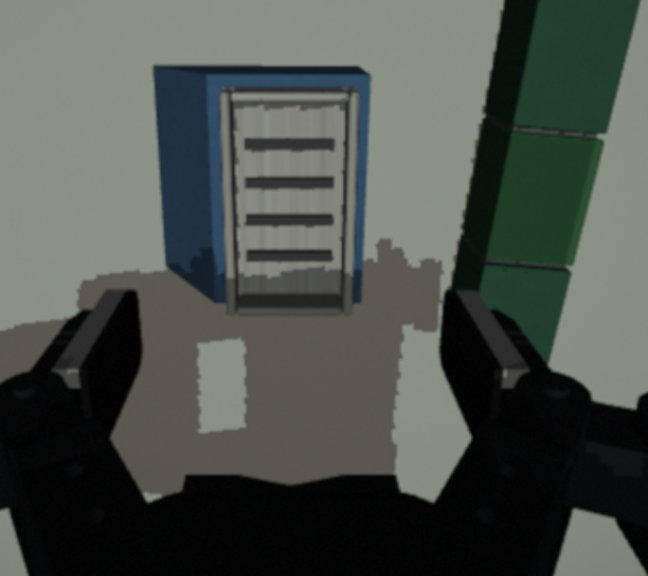

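The saucer stands on the rest. The rest top spans about (207,73)–(369,74) near and (215,302)–(361,302) far. The saucer rim spans about (219,91)–(358,91) near and (227,314)–(352,314) far.

```bash
python3 - <<'E'
from h import *
c=cam('w3.png'); P=lambda u,v,z:px2w(c,(u+.5)/1.8-.5+120,(v+.5)/1.8-.5+100,z)[:2]
g=lambda a,b:(np.linalg.norm(b-a).round(4),np.degrees(np.arctan2(*(b-a)[::-1])).round(2))
C=[]
for n,z,ps in(('rest',.045,[(207,73),(369,74),(361,302),(215,302)]),('sauc',.063,[(219,90),(358,90),(352,314),(227,314)])):
    w=np.array([P(u,v,z) for u,v in ps]); C.append(w.mean(0)); print(n,w.round(4).tolist(),w.mean(0).round(4),g(w[0],w[1]),g(w[3],w[2]),g(w[3],w[0]),g(w[2],w[1]))
d=C[1]-C[0]; a=np.radians(-7.7); print('in rest frame',d[0]*np.cos(a)+d[1]*np.sin(a),-d[0]*np.sin(a)+d[1]*np.cos(a))
K=np.array([P(u,v,.04) for u,v in[(539,0),(513,129),(485,263)]]);print('kerb front top',K,g(K[2],K[0]))
E
```

```text
rest [[0.5362, 0.0767], [0.5994, 0.0678], [0.5865, -0.0311], [0.5222, -0.0223]] [0.5611 0.0228] (np.float64(0.0639), np.float64(-8.02)) (np.float64(0.0649), np.float64(-7.78)) (np.float64(0.1), np.float64(81.99)) (np.float64(0.0997), np.float64(82.56))
sauc [[0.5421, 0.0714], [0.5927, 0.0646], [0.5811, -0.0264], [0.5299, -0.0195]] [0.5614 0.0225] (np.float64(0.051), np.float64(-7.68)) (np.float64(0.0516), np.float64(-7.79)) (np.float64(0.0917), np.float64(82.36)) (np.float64(0.0917), np.float64(82.74))
in rest frame 0.00038589306898730724 -0.00023713234831748757
kerb front top [[ 0.66838655  0.08665216]
 [ 0.65720223  0.03692327]
 [ 0.64348579 -0.02205551]] (np.float64(0.1115), np.float64(77.1))
```

The saucer is centred within 0.5 mm, so step 1 holds. Next I back off, turn the hand by -90° and tilt it 45°, so that the two fingertips push diagonally on the slope.

```bash
python3 -m handwheel '0 0 3 0 0 -7 0.9;-3 0.5 4 0 0 -14 0.9;-6 1 4 0 0 -21 0.9;-9 1.5 4 0 0 -28 0.85;-11 1.9 4 0 0 -35 0.8;-11 1.9 4 0 0 -42 0.75;-11 1.9 4 0 0 -49 0.7;-11 1.9 4 0 0 -56 0.7'; python3 -m handwheel '0 0 0 0 0 -7 0.7;0 0 0 0 0 -14 0.7;0 0 0 0 0 -21 0.7;0 0 0 0 0 -28 0.7;0 0 0 0 0 -34 0.7;0 0 0 0 0 -34 0.7'; python3 -m handwheel '0 0 0 -0.9 -6.5 0 0.7;0 0 0 -1.8 -13 0 0.7;0 0 0 -2.7 -20 0 0.7;0 0 0 -3.6 -27 0 0.7;0 0 0 -4.5 -33.5 0 0.7;0 0 0 -5.4 -40 0 0.7;0 0 0 -6 -44.6 0 0.7;0 0 0 -6 -44.6 0 0.7'; python3 -c "
from h import *
s=status.observe();print(s['position'],s['tool_rot'],s['q'],s['ft_force'])"
```

```text
time_s: 6.33
position: [0.4489, 0.0387, 0.1732]
tool_rot: [[0.899, 0.437, -0.002], [0.437, -0.899, 0.0], [-0.002, -0.001, -1.0]]
ft_force: [0.5, 0.2, -0.2]
grip_width: 0.0598
gripper_force: 0.0
time_s: 6.83
position: [0.4492, 0.0386, 0.1731]
tool_rot: [[0.99, -0.138, -0.002], [-0.138, -0.99, 0.0], [-0.002, -0.0, -1.0]]
ft_force: [-0.1, 1.7, -1.3]
grip_width: 0.0598
gripper_force: 0.0
time_s: 7.5
position: [0.4474, 0.0342, 0.1862]
tool_rot: [[0.713, -0.125, 0.689], [-0.093, -0.992, -0.084], [0.694, -0.005, -0.719]]
ft_force: [1.0, -0.7, 1.4]
grip_width: 0.0594
gripper_force: 0.0
[0.44743019 0.03416886 0.18621193] [[ 0.71341269 -0.12538561  0.68943512]
 [-0.09347072 -0.99209684 -0.08370834]
 [ 0.69448222 -0.00472341 -0.71949436]] [-13.57096154   3.51379736 123.83755983  27.65691088   9.97506553
  58.29629782] [ 1.02712498 -0.70029684  1.42949424]
```

The tilt was clipped at the joint 5 limit, so I settle for a 27° tilt.

```bash
cat >> h.py <<'E'
from scipy.spatial.transform import Rotation as Ro
def delta(p,yaw,tilt):
    s=status.observe(); y,t=np.radians(yaw),np.radians(tilt)
    u=np.array([np.cos(y),np.sin(y),0]); k=np.array([0,0,1.])
    z=u*np.sin(t)-k*np.cos(t); x=u*np.cos(t)+k*np.sin(t); R=np.column_stack([x,np.cross(z,x),z])
    print('cm',((np.array(p)-s['position'])*100).round(2),'deg',Ro.from_matrix(R@np.array(s['tool_rot']).T).as_rotvec(degrees=True).round(2),'q',np.round(s['q'],1),'F',np.round(s['ft_force'],1),s['time_s'])
E
python3 -c "
from h import *
delta((.455,.037,.15),-7.7,27)"
```

```text
cm [ 0.76  0.28 -3.62] deg [ 1.94 16.88 -0.45] q [-13.6   3.5 123.8  27.7  10.   58.3] F [ 1.  -0.7  1.4] 7.5
```

```bash
python3 -m handwheel '0.2 0.1 0 0.6 6 0 0.7;0.4 0.2 0 1.2 12 0 0.7;0.8 0.3 -1.5 1.9 16.9 -0.4 0.7;0.8 0.3 -3.6 1.9 16.9 -0.4 0.7;0.8 0.3 -3.6 1.9 16.9 -0.4 0.7;0.8 0.3 -3.6 1.9 16.9 -0.4 0.7'; python3 -c "
from h import *
delta((.475,.0345,.028),-7.7,27)"
```

```text
time_s: 8.0
position: [0.4564, 0.037, 0.1504]
tool_rot: [[0.883, -0.134, 0.449], [-0.12, -0.991, -0.061], [0.453, 0.0, -0.891]]
ft_force: [-0.5, 1.2, 0.0]
grip_width: 0.0597
gripper_force: 0.0
cm [  1.86  -0.25 -12.24] deg [-0.   -0.05  0.02] q [-11.1   9.5 114.1   3.1  29.5  84.2] F [-0.5  1.2  0. ] 8.0
```

```bash
python3 -m handwheel '0.3 0 -3 0 0 0 0.7;0.6 0 -6 0 0 0 0.7;0.9 -0.1 -9 0 0 0 0.7;1.2 -0.2 -11 0 0 0 0.7;1.5 -0.2 -12 0 0 0 0.7;1.9 -0.2 -12.2 0 0 0 0.7;1.9 -0.2 -12.2 0 0 0 0.7;1.9 -0.2 -12.2 0 0 0 0.7'; python3 -c "
from h import *
delta((.56,.02,.028),-7.7,27)"
```

```text
time_s: 8.67
position: [0.482, 0.0349, 0.0421]
tool_rot: [[0.887, -0.135, 0.441], [-0.122, -0.991, -0.059], [0.445, -0.001, -0.896]]
ft_force: [-0.6, -0.5, 1.0]
grip_width: 0.0599
gripper_force: 0.0
cm [ 7.8  -1.49 -1.41] deg [-0.15 -0.58  0.08] q [-10.7  25.1 118.5   7.8  10.1  79.8] F [-0.6 -0.5  1. ] 8.6667
```

```bash
python3 -m handwheel '-0.4 0 0.3 0.6 4 0 0.7;-0.7 0 0 1.5 9 0 0.7;-0.7 0 -1 1.6 12 0 0.7;-0.7 0 -1.4 1.6 12 0 0.7;-0.7 0 -1.4 1.6 12 0 0.7;-0.7 0 -1.4 1.6 12 0 0.7'; python3 -c "
from h import *
delta((.51,.03,.028),-7.7,15)"
```

```text
time_s: 9.17
position: [0.4739, 0.0351, 0.0271]
tool_rot: [[0.96, -0.136, 0.243], [-0.132, -0.991, -0.032], [0.245, -0.001, -0.969]]
ft_force: [-1.0, 1.0, 0.1]
grip_width: 0.0592
gripper_force: 0.0
cm [ 3.61 -0.51  0.09] deg [-0.16 -0.79  0.11] q [-10.5  27.  111.9   1.6  26.9  86. ] F [-1.   1.   0.1] 9.1667
```

```bash
python3 -m handwheel '0.5 -0.07 0 0 0 0 0.7;1 -0.13 0 0 0 0 0.7;1.3 -0.17 0 0 0 0 0.7;1.6 -0.21 0 0 0 0 0.7;1.8 -0.24 0 0 0 0 0.7;2 -0.27 0 0 0 0 0.7;2.2 -0.3 0 0 0 0 0.7;2.4 -0.32 0 0 0 0 0.7'; python3 -m handwheel '0.2 -0.03 0 0 0 0 0.7;0.4 -0.05 0 0 0 0 0.7;0.6 -0.08 0 0 0 0 0.7;0.8 -0.1 0 0 0 0 0.7'; python3 -m handwheel '0.2 -0.03 0 0 0 0 0.7;0.4 -0.05 0 0 0 0 0.7;0.6 -0.08 0 0 0 0 0.7;0.8 -0.1 0 0 0 0 0.7'
```

```text
time_s: 9.83
position: [0.4986, 0.0317, 0.0269]
tool_rot: [[0.961, -0.136, 0.242], [-0.132, -0.991, -0.032], [0.244, -0.001, -0.97]]
ft_force: [-0.6, 0.4, 0.5]
grip_width: 0.0598
gripper_force: 0.0
time_s: 10.17
position: [0.5067, 0.0307, 0.0269]
tool_rot: [[0.961, -0.136, 0.242], [-0.132, -0.991, -0.033], [0.244, -0.001, -0.97]]
ft_force: [-1.3, -0.2, -0.4]
grip_width: 0.0599
gripper_force: 0.0
time_s: 10.5
position: [0.5141, 0.0298, 0.0267]
tool_rot: [[0.961, -0.136, 0.241], [-0.132, -0.991, -0.032], [0.243, -0.001, -0.97]]
ft_force: [-5.7, 0.0, 5.6]
grip_width: 0.0599
gripper_force: 3.9
```

```bash
python3 -m handwheel '0.3 -0.05 0 0 0 -0.4 0.7;0.6 -0.1 0 0 0 -0.9 0.7;0.9 -0.16 0 0 0 -1.4 0.7;1.2 -0.22 0 0 0 -1.9 0.7;1.5 -0.28 0 0 0 -2.4 0.7;1.8 -0.35 0 0 0 -2.9 0.7;2.1 -0.42 0 0 0 -3.4 0.7;2.4 -0.5 0 0 0 -4 0.7'; python3 -m handwheel '0.3 -0.07 0 0 0 -0.4 0.7;0.6 -0.14 0 0 0 -0.8 0.7;0.9 -0.2 0 0 0 -1.2 0.7;1.2 -0.27 0 0 0 -1.2 0.7;1.4 -0.32 0 0 0 -1.2 0.7;1.5 -0.34 0 0 0 -1.2 0.7;1.5 -0.34 0 0 0 -1.2 0.7'
python3 - <<'E'
from h import *
im=snap('top','t4.png'); delta((.57,.02,.028),-12.8,15)
i=im['color'][:,:,::-1][140:270,190:310]; cv2.imwrite('pics/t4c.png',cv2.resize(i,None,fx=4.6,fy=4.6,interpolation=cv2.INTER_CUBIC))
E
```

```text
time_s: 11.17
position: [0.5377, 0.0251, 0.0267]
tool_rot: [[0.95, -0.205, 0.237], [-0.199, -0.979, -0.049], [0.242, -0.001, -0.97]]
ft_force: [-4.9, 0.5, 4.0]
grip_width: 0.0599
gripper_force: 3.3
time_s: 11.75
position: [0.5532, 0.0214, 0.0268]
tool_rot: [[0.945, -0.225, 0.237], [-0.219, -0.974, -0.054], [0.243, -0.001, -0.97]]
ft_force: [-4.5, 1.7, 3.0]
grip_width: 0.0595
gripper_force: 2.3
cm [ 1.68 -0.14  0.12] deg [-0.24 -0.86  0.23] q [-9.7 31.9 99.5 -1.4 34.5 94.4] F [-4.1  0.7  2.7] 11.8
```

View pics/t4c.png

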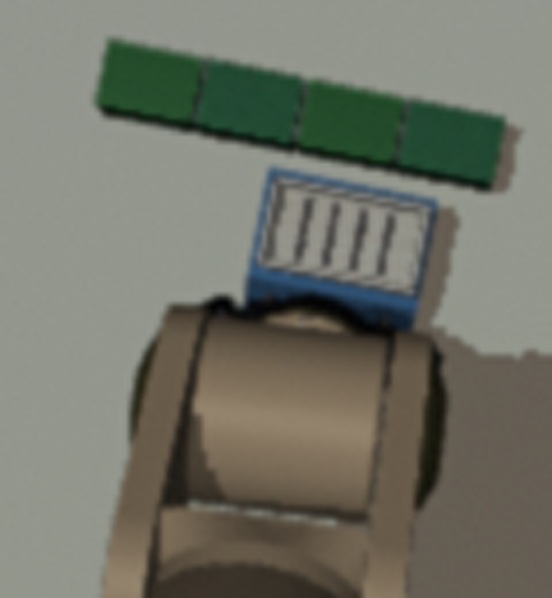

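The top view shows the rest in line with the kerb, a small gap left, and the saucer still square on top. I carry on slowly to contact.

```bash
python3 -m handwheel '0.25 -0.06 0 0 0 0 0.7;0.5 -0.12 0 0 0 0 0.7;0.75 -0.17 0 0 0 0 0.7;0.95 -0.22 0 0 0 0 0.7;1.1 -0.25 0 0 0 0 0.7;1.2 -0.27 0 0 0 0 0.7;1.3 -0.3 0 0 0 0 0.7;1.4 -0.32 0 0 0 0 0.7'; python3 -m handwheel '0.1 -0.02 0 0 0 0 0.7;0.2 -0.05 0 0 0 0 0.7;0.3 -0.07 0 0 0 0 0.7;0.4 -0.09 0 0 0 0 0.7'; python3 -m handwheel '0.1 -0.02 0 0 0 0 0.7;0.2 -0.05 0 0 0 0 0.7;0.3 -0.07 0 0 0 0 0.7'
```

```text
time_s: 12.47
position: [0.5675, 0.0181, 0.0268]
tool_rot: [[0.945, -0.225, 0.238], [-0.219, -0.974, -0.054], [0.244, -0.001, -0.97]]
ft_force: [-3.4, 0.7, 0.6]
grip_width: 0.0597
gripper_force: 1.8
time_s: 12.8
position: [0.5695, 0.0176, 0.0266]
tool_rot: [[0.946, -0.225, 0.233], [-0.219, -0.974, -0.054], [0.24, -0.0, -0.971]]
ft_force: [-17.6, 2.9, 14.1]
grip_width: 0.0601
gripper_force: 11.4
time_s: 13.05
position: [0.5696, 0.0176, 0.0265]
tool_rot: [[0.947, -0.225, 0.228], [-0.218, -0.974, -0.053], [0.234, 0.0, -0.972]]
ft_force: [-32.4, 5.2, 27.9]
grip_width: 0.0599
gripper_force: 21.2
```

```bash
python3 -m handwheel '0 0 0 0 0 0 0.7;0 0 0 0 0 0 0.7;0 0 0 0 0 0 0.7;0 0 0 0 0 0 0.7;0 0 0 0 0 0 0.7;0 0 0 0 0 0 0.7'
python3 - <<'E'
from h import *
im=snap('scene','s5.png'); im2=snap('top','t5.png')
a=cv2.resize(im['color'][195:275,235:355,::-1],(600,400),interpolation=cv2.INTER_CUBIC)[:, :400+0]
a=cv2.resize(im['color'][195:275,245:345,::-1],(400,320),interpolation=cv2.INTER_CUBIC)
b=cv2.resize(im2['color'][140:220,205:305,::-1],(400,320),interpolation=cv2.INTER_CUBIC)
cv2.imwrite('pics/f5.png',np.hstack([a,b]))
E
```

```text
time_s: 13.55
position: [0.5696, 0.0176, 0.0265]
tool_rot: [[0.947, -0.225, 0.228], [-0.219, -0.974, -0.053], [0.234, 0.0, -0.972]]
ft_force: [-28.4, 2.9, 22.2]
grip_width: 0.06
gripper_force: 18.1
```

View pics/f5.png

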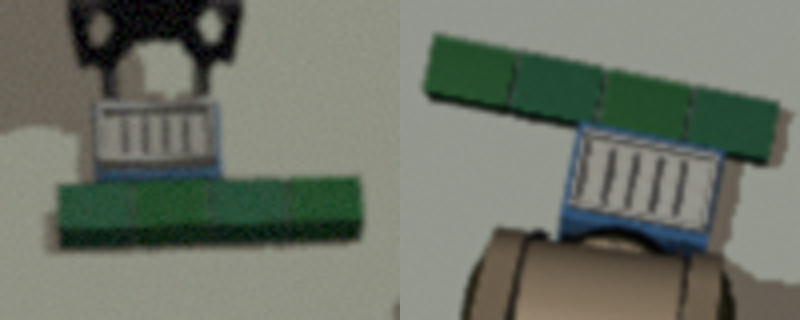

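Both views show the back flush along the kerb and the saucer on top. I check the saucer's offset before handing in.

```bash
python3 - <<'E'
from h import *
c=cam('t5.png'); P=lambda u,v,z:px2w(c,(u-400+.5)/4-.5+205,(v+.5)/4-.5+140,z)[:2]
r=[P(*p,.045) for p in[(581,123),(724,151)]]
s=np.array([P(*p,.063) for p in[(586,129),(721,155),(705,230),(570,206)]])
a=np.radians(-12.9); X=np.array([np.cos(a),np.sin(a)]); Y=np.array([-X[1],X[0]])
top=(r[0]+r[1])/2-.0325*X; d=s.mean(0)-top
print(top,s.mean(0),d@X,d@Y,np.degrees(np.arctan2(*(s[0]-s[1])))*-1,np.degrees(np.arctan2(*(r[0]-r[1])))*-1,np.linalg.norm(s[0]-s[1]),np.linalg.norm(s[0]-s[3]))
E
```

```text
[0.61529118 0.00564972] [0.6160651  0.00385496] 0.00115506735381833 -0.0015766869060840933 -12.531798036435578 -12.710664316118539 0.09000249633148177 0.05171630152464559
```

The saucer is within about 2 mm of centre and square, and the push is steady, so I hand in.

```bash
python3 -c "
from rig import env
print(env.close_job())"
```

```text
the job is handed in; nothing more can be done
None
```

I handed the job in with the fingers still pushing the rest at about 28 N back and 22 N down: its back looks flush with the kerb, and the saucer measures within about 2 mm of centre and square on top; the hand-in gave no verdict, and no contact with the other toiletries was planned or seen.

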